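# Load the sample vessels into their cold blocks

## Task

Put the three sample jars and the amber dropper bottle into the aluminium cold blocks in the white drip tray, each upright and fully down in the block whose bore is made for it: the vessels and bores differ in diameter, and the deep bores are for the two tall slim vessels. Keep the vessels upright all the way, and leave the petri dish and the remote control where they lie.

Things in the scene. Friction and masses are not known exactly. Their poses are not given: they have to be found in the camera images.
- dropper_bottle_centre (a point): amber dropper bottle with a black rubber bulb on top: loose, round, 34 mm in diameter and 102 mm tall, standing upright on the table near a fixed black parts tray with a 24 mm rim; the amber body is cylindrical up to 65 mm above the foot, then narrows to 24 mm and at the bulb to 13 mm. The point is its centre, half-way up (51 mm above its foot); z is its own upward axis.
- small_jar_centre (a point): smallest screw-top jar, white lid: loose, round, 40 mm in diameter and 52 mm tall, standing upright on the table near a fixed black parts tray with a 24 mm rim; the lid stays on and is as wide as the jar. The point is its centre, half-way up (26 mm above its foot); z is its own upward axis.
- tall_jar_centre (a point): tall, slim screw-top jar, white lid: loose, round, 46 mm in diameter and 77 mm tall, standing upright on the table near a fixed black parts tray with a 24 mm rim; the lid stays on and is as wide as the jar. The point is its centre, half-way up (38 mm above its foot); z is its own upward axis.
- wide_jar_centre (a point): widest, squat screw-top jar, white lid: loose, round, 56 mm in diameter and 57 mm tall, standing upright on the table near a fixed black parts tray with a 24 mm rim; the lid stays on and is as wide as the jar. The point is its centre, half-way up (28 mm above its foot); z is its own upward axis.
- dropper_bottle_bore (a point): cold block for the dropper bottle: fixed aluminium block 86 x 86 x 48 mm high with a blind bore 38 mm wide, 38 mm deep, mouth chamfered 6 mm all round. Point: centre of the mouth, level with the block's top; x, y along its sides, z up. Seated, the dropper bottle's foot is 38 mm below it. Four blocks stand 98 mm apart, two by two, in a white tray with a 14 mm rim; which stands where varies.
- small_jar_bore (a point): cold block for the small jar: fixed aluminium block 86 x 86 x 28 mm high with a blind bore 44 mm wide, 18 mm deep, mouth chamfered 6 mm all round. Point: centre of the mouth, level with the block's top; x, y along its sides, z up. Seated, the small jar's foot is 18 mm below it. Four blocks stand 98 mm apart, two by two, in a white tray with a 14 mm rim; which stands where varies.
- tall_jar_bore (a point): cold block for the tall jar: fixed aluminium block 86 x 86 x 44 mm high with a blind bore 50 mm wide, 34 mm deep, mouth chamfered 6 mm all round. Point: centre of the mouth, level with the block's top; x, y along its sides, z up. Seated, the tall jar's foot is 34 mm below it. Four blocks stand 98 mm apart, two by two, in a white tray with a 14 mm rim; which stands where varies.
- wide_jar_bore (a point): cold block for the wide jar: fixed aluminium block 86 x 86 x 30 mm high with a blind bore 60 mm wide, 20 mm deep, mouth chamfered 6 mm all round. Point: centre of the mouth, level with the block's top; x, y along its sides, z up. Seated, the wide jar's foot is 20 mm below it. Four blocks stand 98 mm apart, two by two, in a white tray with a 14 mm rim; which stands where varies.
- petri_dish_centre (a point): lidded petri dish lying on the table beyond the left-hand vessels: loose, round, 58 mm in diameter, 15 mm high; to be left where it is. The point is its centre, half-way up.
- remote_centre (a point): black remote control lying just beyond the drip tray: loose, 205 mm long from left to right, 51 mm wide, 28 mm high; to be left where it is. The point is its centre, half-way up.

How it is judged:
By the outcome, as a careful person would: the job done as asked, in the order asked, and still so for the second after the job is handed in, with the robot touching nothing.
It also fails if it takes over 118 s, if anything falls off the work surface, if the arm or the gripper's body presses on something with over 40 N, if the wrist force passes 120 N, or if a joint passes its speed limit or range.

## Robot

A 6-joint arm with a two-finger parallel gripper is mounted at the origin on a cart in front of the work surface, level with it; the furniture and walls round the work are solid. World frame = base frame: x ahead of the robot, y to its left, z up, the work surface at z = 0. Lengths are in mm, angles in rad, forces in N, time in s.
With the tool pointing down it reaches from about 275 to 825 mm from the base axis. Payload 4.9 kg.
Tool frame: the origin (TCP) lies at the very end of the fingers, on their centre line; the grasp point (between the pads) lies 19 mm behind it; z points along the fingers, y is the line along which they close (so a half turn about z gives the same grasp; the last joint's range is limited). The gripper opens to 85 mm and grips with 20 to 120 N. Pads are 22 mm wide; open, the fingers measure 114 mm over their backs; the gripper's body (76 mm by 85 mm) begins 54 mm behind the grasp point. The pads swing forward as they close: fully open they stand 13 mm farther back than shut.
Start: joints at [1.155, 0.326, -0.193, 1.052, 0, 1.437], TCP at [152.941, 528.325, 231.281] pointing down, gripper open.
Joint ranges: [-2.65, 2.65], [-0.97, 1.79], [-1.3, 1.35], [-1.93, 2.1], [-1.47, 1.37], [-3.14, 3.14]. Speed limits (rad/s): [2.57, 2.57, 3.14, 3.14, 3.14, 3.14].

## Interface

Orientations are given as [roll, pitch, yaw] about the fixed x, y, z axes, in that order (R = Rz(yaw) Ry(pitch) Rx(roll)).
In Python, from bench import bot, solve_ik, imaging gives the robot as it stands. Calls block until the motion is done:
- bot.move_ptp(position, orientation): joint-space move of the TCP to a pose.
- bot.movel(position, rot=None, max_speed=150, threshold=None): straight line of the TCP; rot=None keeps the orientation; max_speed is the mean speed in mm/s. With threshold (N) it stops when the force on the tool has changed by that much, and returns True; else False.
- bot.move_j(angles): joint-space move.
- bot.grip(opening, effort=None): opening from 0.0 (shut) to 1.0 (fully open); effort is the grip in N (None keeps the last); returns when the fingers have stopped.
- bot.dwell(seconds).
- solve_ik(position, orientation): joint angles nearest the present ones, or None.
- bot.get_state(): the state.
- imaging.capture(name): name is "side" or "top" or "wrist"; returns the picture (480x640x3 uint8, blue, green, red); there is no depth.
- imaging.camera_model(name): a dict with "K" (3x3 intrinsics, pixels), "position" and "rotation" of the camera in the world. Camera axes: x right, y up, looking along -z (the intrinsics and any distortion apply to the point x, -y, -z); pixel columns grow to the right and rows downward; lengths in mm; the calibration is good to about 2 mm. A picture is of the moment at which its call begins: read the wrist's pose just before it. camera_model takes no time and is no camera call; for the wrist camera it gives the pose at the moment of the call.
A pose or a line that the arm cannot do raises bot.IKError and nothing moves.
- bot.sign_off(): hands the job in; it is judged then, once.
The state is a dict: "t": time; "qpos": joint angles; "joint_velocities": joint speeds; "effort": joint torques, N m; "tcp_pos": TCP position; "orientation": TCP orientation; "contact_force": force on the tool from outside, world axes, zero at the start; "wrist_torque": the same for the moment, N m; "opening": opening from 0.0 (shut) to 1.0 (fully open); "gripper_force": force on a finger pad.
Only numpy, scipy, OpenCV 4.12 (cv2) and the standard library are available. Lean on these libraries where they do the work, as an engineer would, in place of code of your own. Each camera call takes 0.05 s, during which the arm holds its last target. There are 200 camera calls.

## Working session

There is one attempt and no reset: what is moved stays moved. The work goes in short steps, each a Python script; the robot and the scene stay as the last script left them, time stands still between calls to the robot, and variables do not carry over. Pictures are saved under pics/ and viewed, at most 14 in all, crops included, and the job is handed in when it is done.

```bash
mkdir -p pics; ls; python3 - <<'E'
from bench import bot, solve_ik, imaging
import cv2,numpy as np
np.set_printoptions(precision=3,suppress=True)
for n in("top","side"):
    cv2.imwrite(f"pics/{n}0.png",imaging.capture(n)); print(n,imaging.camera_model(n))
print(imaging.camera_model("wrist"))
s=bot.get_state();print(s)
E
```

```text
pics
top {'K': array([[556.363,   0.   , 324.91 ],
       [  0.   , 556.363, 236.422],
       [  0.   ,   0.   ,   1.   ]]), 'position': array([ 416.354,  -65.805, 1299.546]), 'rotation': array([ 0.102,  0.01 , -1.582])}
side {'K': array([[600.089,   0.   , 309.985],
       [  0.   , 600.089, 240.12 ],
       [  0.   ,   0.   ,   1.   ]]), 'position': array([  455.348, -1069.264,   734.768]), 'rotation': array([ 0.972,  0.024, -0.123])}
{'K': array([[341.426,   0.   , 316.711],
       [  0.   , 341.426, 236.95 ],
       [  0.   ,   0.   ,   1.   ]]), 'position': array([ 76.469, 550.841, 373.328]), 'rotation': array([-0.315,  0.001,  1.288])}
{'t': 0.1, 'qpos': array([ 1.155,  0.327, -0.194,  1.052,  0.   ,  1.437]), 'joint_velocities': array([ 0.001, -0.   ,  0.003,  0.001,  0.   ,  0.   ]), 'effort': array([  0.002, -44.424,  26.304,   0.008,  -0.   ,  -0.   ]), 'tcp_pos': array([152.71 , 527.819, 230.56 ]), 'orientation': array([-3.14, -0.  ,  2.86]), 'contact_force': array([0.057, 0.496, 0.884]), 'wrist_torque': array([-0.013,  0.05 , -0.052]), 'gripper_force': 0.0, 'opening': 0.9993166597677605}
```

View pics/top0.png

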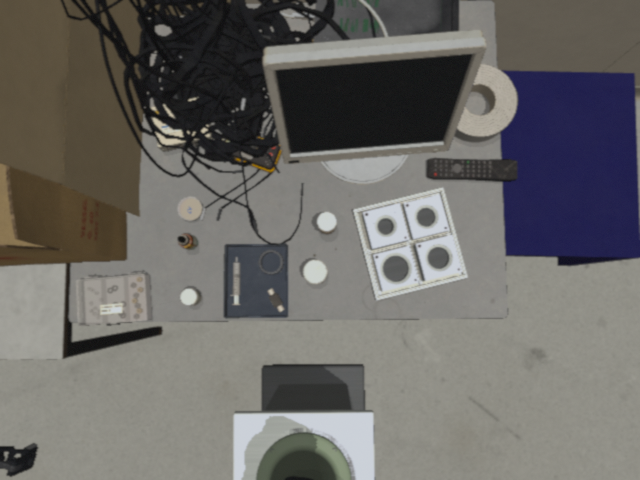

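View pics/side0.png

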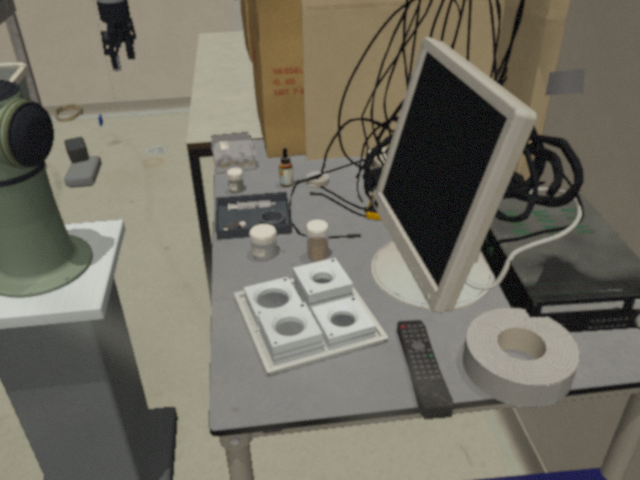

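The top view shows the small jar's lid at (190,297), the wide jar's at (315,272), the tall jar's at (326,222), the dropper at (186,241) and the petri dish at (190,208). The bores are at (386,227), (427,217), (396,268) and (439,258). In the side view the block at the back right and the one at front left look tall. Next I'll measure these.

```bash
cat > h.py <<'E'
from bench import bot, solve_ik, imaging
import cv2,numpy as np
from scipy.spatial.transform import Rotation as R
np.set_printoptions(precision=1,suppress=True)
def ray(cm,px):
    v=np.linalg.inv(cm["K"])@[px[0],px[1],1.]; v[1:]*=-1
    return cm["position"],R.from_euler("xyz",cm["rotation"]).apply(v)
def onplane(cm,px,z):
    o,d=ray(cm,px); return o+d*(z-o[2])/d[2]
def proj(cm,p):
    c=R.from_euler("xyz",cm["rotation"]).inv().apply(np.asarray(p,float)-cm["position"])
    u=cm["K"]@[c[0],-c[1],-c[2]]; return u[:2]/u[2]
def cross(c1,p1,c2,p2):
    o1,d1=ray(c1,p1);o2,d2=ray(c2,p2)
    t=np.linalg.lstsq(np.c_[d1,-d2],o2-o1,rcond=None)[0]
    a,b=o1+d1*t[0],o2+d2*t[1]; return (a+b)/2,np.linalg.norm(a-b)
def blob(mask,px,r=25,amin=20):
    "centroid, minor/major of the blob nearest px"
    best=None
    for c in cv2.findContours(mask.astype(np.uint8),cv2.RETR_LIST,cv2.CHAIN_APPROX_NONE)[0]:
        if cv2.contourArea(c)<amin: continue
        e=cv2.fitEllipse(c); d=np.hypot(*(np.array(e[0])-px))
        if d<r and (best is None or d<best[0]): best=(d,e)
    return best and best[1]
E
python3 - <<'E'
from h import *
T=imaging.camera_model("top");S=imaging.camera_model("side")
ti=cv2.imread("pics/top0.png").astype(int);si=cv2.imread("pics/side0.png").astype(int)
tw=ti.min(2)
for n,px,z,m in [("small",(190,297),52,tw>185),("wide",(315,272),57,tw>185),("tall",(326,222),77,tw>185),
   ("b386",(386,227),48,tw<150),("b427",(427,217),35,tw<150),("b396",(396,268),30,tw<150),("b439",(439,258),40,tw<150)]:
    e=blob(m,px,12); 
    if e: p=onplane(T,e[0],z); print(n,np.array(e[0]),"px dia mm",np.array(e[1])*(T["position"][2]-z)/556,p, "r",np.hypot(*p[:2]))
print("drop",onplane(T,(186,239),100),onplane(T,(189,244),0),"petri",onplane(T,(190,208),15),"tray",[onplane(T,p,14) for p in((355,208),(444,189),(467,277),(377,299))])
for a,b in [((386,227),(323,277)),((427,217),(343,319)),((396,268),(272,298)),((439,258),(290,326)),((315,272),(263,233)),((326,222),(317,227)),((190,297),(234,173)),((184,236),(285,152))]:
    print(a,*cross(T,a,S,b))
# monitor lower edge corners
for a,b in [((286,160),(380,200)),((462,147),(440,303))]: print("mon",*cross(T,a,S,b))
tall=cv2.resize(cv2.imread("pics/side0.png")[150:400,200:420],None,fx=2.7,fy=2.4,interpolation=cv2.INTER_CUBIC);cv2.imwrite("pics/s0c.png",tall)
E
```

```text
small [188.  296.3] px dia mm [30.6 32.6] [412.7 252.5  52. ] r 483.8545250498847
wide [314.8 271.3] px dia mm [45.5 47.8] [465.2 -31.5  57. ] r 466.26268300054744
tall [326.4 221. ] px dia mm [37.2 37.7] [575.5 -58.9  77. ] r 578.4640753112446
b386 [385.5 226. ] px dia mm [36.4 38.1] [ 566.2 -192.3   48. ] r 597.9615449579054
b427 [425.9 216.9] px dia mm [41.5 43. ] [ 587.7 -286.4   35. ] r 653.7326957230182
b396 [395.6 268.4] px dia mm [58.7 59.6] [ 470.9 -214.9   30. ] r 517.6275386125508
b439 [438.3 257.5] px dia mm [48.2 50.2] [ 493.9 -310.7   40. ] r 583.4749192813451
drop [536.7 246.4 100. ] [534.9 265.2   0. ] petri [618.  260.2  15. ] tray [array([ 613.4, -125.5,   14. ]), array([ 655.7, -334.2,   14. ]), array([ 449.9, -380.3,   14. ]), array([ 401.8, -172.5,   14. ])]
(386, 227) [ 567.5 -193.4   48.6] 7.291371391150782
(427, 217) [ 590.4 -290.3   27.7] 4.163978588286989
(396, 268) [ 472.5 -215.9   29.1] 1.5284795243426355
(439, 258) [ 495.3 -311.7   43.5] 5.3481782589860565
(315, 272) [466.4 -31.8  51.7] 5.130802010868773
(326, 222) [576.1 -57.9  71.8] 4.41568117953962
(190, 297) [412.7 248.8  49.2] 3.025808035501652
(184, 236) [542.9 252.7  93.3] 2.331297773675611
mon [722.2  30.4  68.7] 11.435307514498588
mon [ 735.2 -358.7  102.6] 6.07772799856569
```

View pics/s0c.png

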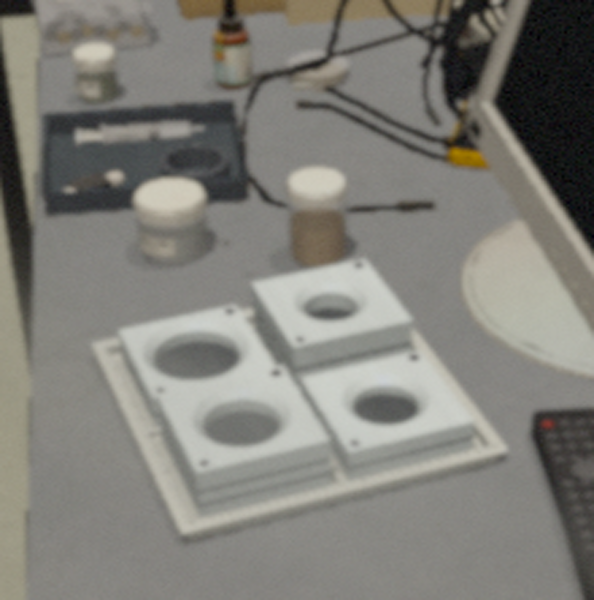

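The heights and diameters agree: dropper bore (566,-192), small (588,-287), wide (471,-215), tall (494,-311). Next I go above the small jar and take a wrist look.

```bash
cat >> h.py <<'E'
DN=lambda yaw:[np.pi,0,(yaw+np.pi)%(2*np.pi)-np.pi]
def st(): s=bot.get_state(); return round(s["t"],2),s["tcp_pos"],round(s["opening"],3),s["gripper_force"],s["contact_force"]
def look(name):
    cm=imaging.camera_model("wrist"); im=imaging.capture("wrist"); cv2.imwrite(f"pics/{name}.png",im); return cm,im
E
python3 - <<'E'
from h import *
for p in [(412,252),(575,-59),(465,-31),(536,250),(588,-287),(494,-311),(471,-215),(566,-192)]:
    b=np.arctan2(p[1],p[0])
    print(p,[solve_ik([*p,200],DN(b+k)) for k in(np.pi,np.pi/2)])
bot.move_ptp([412,252,210],DN(np.arctan2(252,412)+np.pi)); print(st())
cm,im=look("w1"); print(cm["position"],proj(cm,[412,252,52]))
E
```

```text
(412, 252) [array([ 0.4,  0.2, -0.4,  0.9,  0. , -0.2]), array([ 0.4,  0.2, -0.4,  0.9,  0. ,  1.4])]
(575, -59) [array([-0.2,  0.4, -0.2,  1. ,  0. , -0.1]), array([-0.2,  0.4, -0.2,  1. ,  0. ,  1.4])]
(465, -31) [array([-0.2,  0.2, -0.5,  0.9,  0. , -0.2]), array([-0.2,  0.2, -0.5,  0.9,  0. ,  1.4])]
(536, 250) [array([ 0.3,  0.4, -0.1,  1. ,  0. , -0.1]), array([ 0.3,  0.4, -0.1,  1. ,  0. ,  1.4])]
(588, -287) [array([-0.6,  0.5,  0.1,  1.1,  0. , -0.1]), array([-0.6,  0.5,  0.1,  1.1,  0. ,  1.5])]
(494, -311) [array([-0.7,  0.4, -0.2,  1. ,  0. , -0.1]), array([-0.7,  0.4, -0.2,  1. ,  0. ,  1.4])]
(471, -215) [array([-0.6,  0.3, -0.3,  1. ,  0. , -0.1]), array([-0.6,  0.3, -0.3,  1. ,  0. ,  1.4])]
(566, -192) [array([-0.5,  0.4, -0.1,  1. ,  0. , -0.1]), array([-0.5,  0.4, -0.1,  1. ,  0. ,  1.4])]
(1.52, array([411.8, 252.5, 210. ]), 0.999, 0.0, array([-0.3,  0.4, -0.3]))
[344.  211.5 352.8] [315.6 216.9]
```

View pics/w1.png

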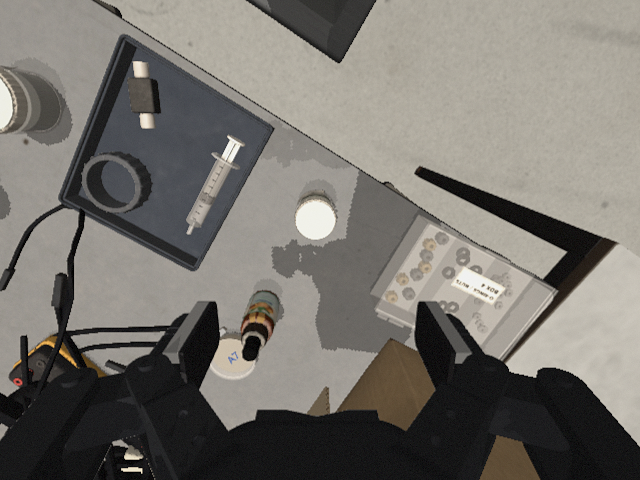

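The wrist picture shows the small lid centred at about (316,217), within a pixel of the projected estimate. The bottle is at (257,325) and the petri dish at (233,357), close behind it. Next: grasp the jar, then look at the tray on the way.

```bash
cat >> h.py <<'E'
def lid(cm,im,guess,thr=200):
    px=proj(cm,guess); e=blob(im.min(2)>thr,px,35,200)
    print("lid",px,e); return onplane(cm,e[0],guess[2])
def pick(p,yaw,z,op,grip=50,up=240):
    bot.grip(op); bot.movel([p[0],p[1],z],DN(yaw),max_speed=180)
    bot.grip(0,grip); print("gripped",st()); bot.movel([p[0],p[1],up],max_speed=250); print(st())
E
python3 - <<'E'
from h import *
im=cv2.imread("pics/w1.png"); cm=imaging.camera_model("wrist")
p=lid(cm,im,[412,252,52]); print(p)
assert np.hypot(p[0]-412,p[1]-252)<8
yaw=np.arctan2(p[1],p[0])+np.pi
pick(p,yaw,25,.75)
b=np.arctan2(-270,570)
bot.move_ptp([570,-270,300],DN(b+np.pi)); print(st())
look("w2"); cm=imaging.camera_model("wrist")
for q in [(588,-287,28),(494,-311,44),(471,-215,30),(566,-192,48)]: print(proj(cm,q))
E
```

```text
lid [315.4 216.9] ((314.91241455078125, 219.808349609375), (37.30568313598633, 38.16582107543945), 98.69886016845703)
[414.6 253.1  52. ]
gripped (3.45, array([415.4, 253.3,  26.3]), 0.439, 49.48537442833185, array([-0.8, -1.1,  6.2]))
(4.46, array([413.7, 252.7, 238.8]), 0.441, 50.23960433900356, array([-0.2, -0.1, -1.7]))
(6.44, array([ 570.3, -268.7,  300. ]), 0.437, 50.23612378863618, array([-0.2,  0.4, -1.4]))
[308.9 212.8]
[253.7 152.3]
[321.5  94.6]
[375.3 165.4]
```

View pics/w2.png

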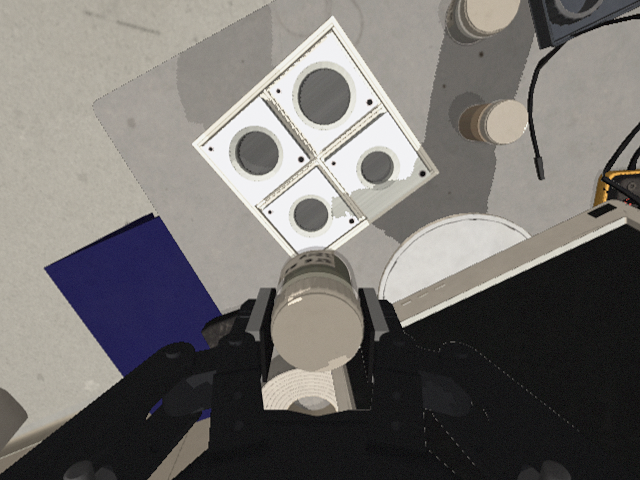

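The wrist view shows the bores: small (311,214), tall (255,152), wide (324,96), dropper (377,167). All sit within about 3 px of prediction. The small jar is held upright, lid at about (317,330). Next I refine the bores and check the offset in the grip.

```bash
python3 - <<'E'
from h import *
im=cv2.imread("pics/w2.png"); cm=imaging.camera_model("wrist"); g=im.min(2)
B={}
for n,q,h,d in [("small",(588,-287),28,44),("tall",(494,-311),44,50),("wide",(471,-215),30,60),("drop",(566,-192),48,38)]:
    px=proj(cm,[*q,h-6])
    for thr in(130,150,165):
        e=blob(g<thr,px,12,300)
        if e: p=onplane(cm,e[0],h-6); print(n,thr,np.array(e[0]),np.array(e[1])*(cm["position"][2]-h+6)/341,p)
t=bot.get_state()["tcp_pos"]
print("held lid expected",proj(cm,[t[0],t[1],t[2]+26]),"radius px",20*341/(cm["position"][2]-t[2]-26))
c=im[240:400,240:400]; cv2.imwrite("pics/w2c.png",cv2.resize(c,None,fx=3.5,fy=3.5))
E
```

```text
small 130 [310.5 214.6] [39.3 41.3] [ 592.3 -286.9   22. ]
small 150 [310.6 214.7] [40.  41.5] [ 592.4 -286.9   22. ]
small 165 [310.3 214.6] [40.7 42.1] [ 592.1 -287.1   22. ]
tall 130 [256.4 152.7] [49.  52.3] [ 495.7 -309.5   38. ]
tall 150 [256.4 152.7] [49.8 52.9] [ 495.7 -309.5   38. ]
tall 165 [256.3 152.5] [50.2 53.6] [ 495.5 -309.5   38. ]
wide 130 [323.5  96. ] [63.3 68.2] [ 473.  -213.2   24. ]
wide 150 [323.5  96. ] [63.6 68.9] [ 473.  -213.2   24. ]
wide 165 [323.5  95.9] [64.3 69.3] [ 472.9 -213.2   24. ]
drop 130 [376.7 167.4] [36.5 38.2] [ 569.8 -190.7   42. ]
drop 150 [376.8 167.4] [37.2 39. ] [ 569.9 -190.7   42. ]
drop 165 [377.5 169.3] [37.5 45.2] [ 572.2 -190.8   42. ]
held lid expected [315.2 336.7] radius px 58.43505892620112
```

View pics/w2c.png

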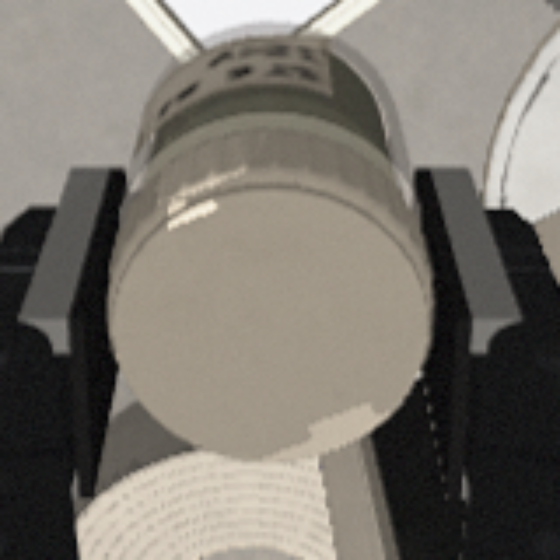

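The held jar is centred within about 1 mm, and the bore grid is right (98–99 mm spacing). Now I place the small jar and look at the result while moving on to the tall jar.

```bash
cat >> h.py <<'E'
B={"small":(592,-286.8,28,18),"tall":(495.7,-309.5,44,34),"wide":(473,-213.2,30,20),"drop":(569.8,-190.7,48,38)}
def place(n,off,d=(0,0),release=None,over=3):
    "off = TCP height above the vessel's foot; True if seated and released"
    x,y,h,dep=B[n]; x+=d[0];y+=d[1]; yaw=np.arctan2(y,x)+np.pi
    bot.move_ptp([x,y,max(bot.get_state()["tcp_pos"][2],230)],DN(yaw))
    bot.movel([x,y,h+off+6],DN(yaw),max_speed=200)
    hit=bot.movel([x,y,h-dep+off-over],max_speed=40,threshold=12)
    s=bot.get_state(); foot=s["tcp_pos"][2]-off-(h-dep)
    print(n,"hit",hit,"foot above bottom",round(foot,1),st(),s["wrist_torque"])
    if foot>4: return False
    bot.grip(release or s["opening"]+.15); z=h-dep+off
    bot.movel([x,y,z+110],max_speed=250); print("released",st()); return True
E
python3 - <<'E'
from h import *
if place("small",26):
    p=(575,-59); bot.grip(.8); bot.move_ptp([*p,250],DN(np.arctan2(p[1],p[0])+np.pi)); print(st())
    look("w3"); cm=imaging.camera_model("wrist"); print(proj(cm,[*p,77]),proj(cm,[465,-31,57]))
    cv2.imwrite("pics/side1.png",cv2.resize(imaging.capture("side")[200:400,200:420],None,fx=2.5,fy=2.5))
E
```

```text
small hit True foot above bottom 4.3 (8.62, array([ 592. , -286.8,   40.3]), 0.436, 51.01682523731142, array([-1.2,  0.9,  6.2])) [0.1 0.2 0. ]
```

```bash
python3 - <<'E'
from h import *
x,y,h,dep=B["small"]
for k in range(2):
    hit=bot.movel([x,y,34],max_speed=30,threshold=25); print(hit,st(),bot.get_state()["wrist_torque"])
look("w3"); cv2.imwrite("pics/side1.png",cv2.resize(imaging.capture("side")[200:400,200:420],None,fx=2.5,fy=2.5))
E
```

```text
True (8.82, array([ 592. , -286.9,   40.3]), 0.435, 51.14972505485639, array([-2.1,  1.6,  7.4])) [ 0.2  0.4 -0. ]
True (9.03, array([ 592.1, -286.9,   40.3]), 0.438, 51.194641176844016, array([-2.1,  1.4,  8.4])) [ 0.2  0.4 -0. ]
```

View pics/side1.png

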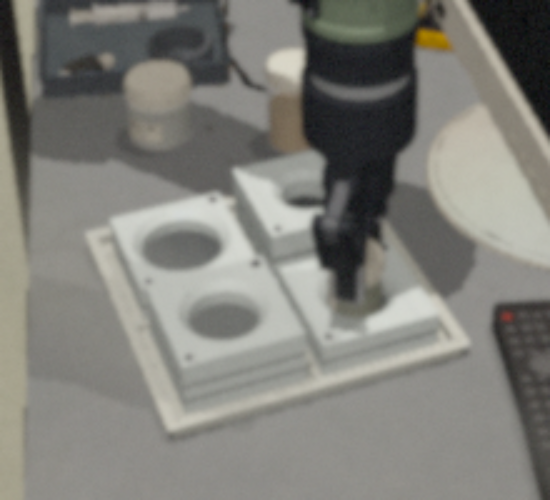

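The jar is in the bore and the stop is hard with small side forces. I'll release it and check from above.

```bash
python3 - <<'E'
from h import *
x,y,h,dep=B["small"]
bot.grip(.6); print(st()); bot.movel([x,y,170],max_speed=250); print(st())
cm,im=look("w4"); print(proj(cm,[x,y,62]),cm["position"],17*341/(cm["position"][2]-62))
print("side lid expected", proj(imaging.camera_model("side"),[x,y,62]))
s=imaging.capture("side"); cv2.imwrite("pics/both.png",np.hstack([cv2.resize(s[250:370,270:420],(400,320)),im[90:410,120:520]]))
E
```

```text
(9.43, array([ 591.7, -286.6,   39.1]), 0.596, 0.0, array([ 0.4, -0.2,  0.4]))
(10.1, array([ 591.4, -286.5,  168.9]), 0.598, 0.0, array([-0.4, -0.4, -0.5]))
[315.8 235.8] [ 520.1 -251.1  311.7] 23.213695440101834
side lid expected [342.5 302.8]
```

View pics/both.png

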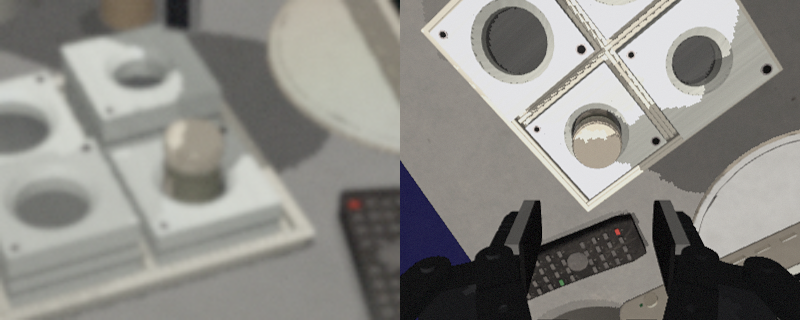

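The jar stands upright in its bore, its lid at wrist pixel (317,232) against (316,236) expected. The stop came 4 mm early, so I'll check its height with a touch of the closed fingertips.

```bash
python3 - <<'E'
from h import *
x,y,h,dep=B["small"]
bot.grip(0); bot.movel([x,y,75],max_speed=250)
print(bot.movel([x,y,58],max_speed=30,threshold=5),st())
print(bot.movel([x,y,58],max_speed=30,threshold=15),st())
bot.movel([x,y,170],max_speed=250)
p=(575,-59); bot.grip(.8); bot.move_ptp([*p,250],DN(np.arctan2(p[1],p[0])+np.pi)); print(st())
cm,im=look("w5"); print(proj(cm,[*p,77]),proj(cm,[465,-31,57]))
E
```

```text
True (11.68, array([ 593.6, -287.7,   66.5]), 0.001, 1.736113764345646, array([ 0.7, -1. ,  4.2]))
True (11.89, array([ 594.3, -288.2,   66.6]), 0.006, 3.335949028842151, array([-1.8,  1.4,  6.6]))
(14.07, array([575.2, -59.9, 249.6]), 0.8, 0.0, array([ 0.4, -0.2,  1.2]))
[317.  213.3] [335.2  87.1]
```

View pics/w5.png

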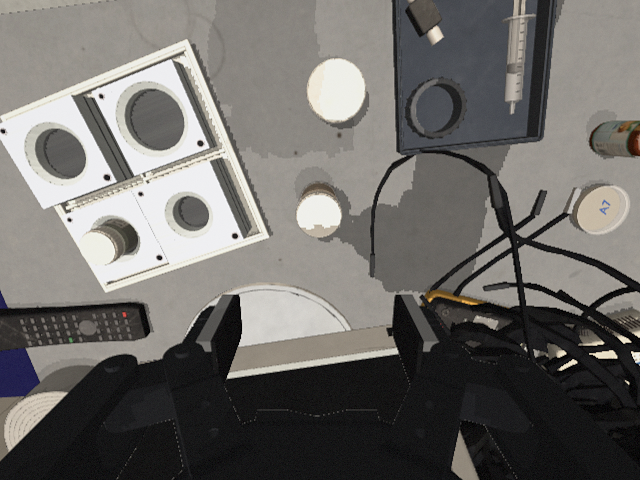

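The touch reads 66.5 mm, which is 4.5 mm above 62 and agrees with the placing stop. The jar is on the floor of its bore and the blocks stand on a tray floor about 4 mm thick. This view shows the tall lid at (319,214) and the wide lid at (336,90), both as predicted. Next is the tall jar.

```bash
cat >> h.py <<'E'
B={"small":(591.2,-286.4,32,18),"tall":(495.7,-309,48,34),"wide":(473,-213.4,34,20),"drop":(569.1,-191,52,38)}
E
python3 - <<'E'
from h import *
im=cv2.imread("pics/w5.png"); cm=imaging.camera_model("wrist")
w=lid(cm,im,[465,-31,57]); p=lid(cm,im,[575,-59,77]); print(p,w)
assert np.hypot(p[0]-575,p[1]+59)<8
pick(p,np.arctan2(p[1],p[0])+np.pi,42,.8)
print(place("tall",42.5))
E
```

```text
lid [335.5  87.2] ((336.1495056152344, 89.34654998779297), (55.563838958740234, 60.55659866333008), 6.929901599884033)
lid [317.4 213.6] ((318.1909484863281, 212.10560607910156), (33.423973083496094, 45.24201583862305), 85.88170623779297)
[573.7 -58.1  77. ] [466.8 -30.6  57. ]
gripped (15.98, array([574.8, -58.3,  43.4]), 0.514, 51.71356547471078, array([0.1, 0.2, 6.3]))
(16.93, array([572.7, -57.9, 238.5]), 0.518, 50.998128650317085, array([ 0.2, -0.3, -1.8]))
tall hit True foot above bottom 0.9 (19.71, array([ 495.3, -308.7,   57.4]), 0.516, 51.86554386593343, array([-0.2,  0.2,  4.9])) [-0.   0.1 -0. ]
released (20.58, array([ 495.8, -309.1,  166.8]), 0.668, 0.0, array([0.3, 0.7, 0.3]))
True
```

The tall jar stopped at the same 4–5 mm floor offset, so it is seated. Next the wide jar, with a close look first.

```bash
python3 - <<'E'
from h import *
p=(466.8,-30.6); yaw=np.arctan2(p[1],p[0])+np.pi
bot.grip(1.0); bot.move_ptp([*p,220],DN(yaw)); cm,im=look("w6")
p=lid(cm,im,[466.8,-30.6,57]); print(p)
assert np.hypot(p[0]-466.8,p[1]+30.6)<7
pick(p,yaw,27,1.0)
ok=place("wide",27.5); print(ok)
if ok:
    p=(539,251); yaw=np.arctan2(p[1],p[0])+np.pi
    bot.grip(.8); bot.move_ptp([*p,240],DN(yaw)); cm,im=look("w7"); print(st(),proj(cm,[*p,100]),proj(cm,[*p,0]))
    cv2.imwrite("pics/side3.png",imaging.capture("side"))
E
```

```text
lid [316.9 215.4] ((316.8057556152344, 211.66123962402344), (43.319122314453125, 57.42081832885742), 88.1840591430664)
[463.3 -30.4  57. ]
gripped (23.99, array([463.9, -30.7,  28.1]), 0.63, 51.67057265470248, array([-1.8, -0.1,  7.8]))
(24.99, array([462.4, -30.2, 238.8]), 0.628, 52.63930235930275, array([-0.9,  0.7, -1.5]))
wide hit True foot above bottom 17.0 (27.15, array([ 472.3, -213.2,   58.5]), 0.627, 52.67705476226183, array([ 0.2, -0. , -2.4])) [ 0.1  0.2 -0. ]
False
```

The lid mask was clipped by shade (43x57 px), so the jar sits about 3 mm outward in the grip and touched the chamfer 3 mm down. I'll lift it, shift 3 mm inward and retry.

```bash
python3 - <<'E'
from h import *
x,y,_=bot.get_state()["tcp_pos"]; bot.movel([x,y,68],max_speed=100)
x,y,h,dep=B["wide"]; u=np.array([x,y])/np.hypot(x,y)
for k in (3,4.5,1.5):
    q=np.array([x,y])-k*u
    bot.movel([*q,66],max_speed=60); hit=bot.movel([*q,h-dep+27.5-3],max_speed=40,threshold=14)
    s=bot.get_state(); f=s["tcp_pos"][2]-27.5-(h-dep); print(k,hit,f,st(),s["wrist_torque"])
    if f<3: break
    bot.movel([*q,68],max_speed=100)
E
```

```text
3 True 0.6389995129536175 (28.24, array([ 471.4, -212.7,   42.1]), 0.633, 53.36690403709326, array([-0.4,  0.8,  4.9])) [0.1 0.2 0. ]
```

Seated. I'll release it and go look at the dropper bottle.

```bash
python3 - <<'E'
from h import *
x,y,_=bot.get_state()["tcp_pos"]
bot.grip(.76); bot.movel([x,y,170],max_speed=250)
p=(539,251); yaw=np.arctan2(p[1],p[0])+np.pi
bot.grip(.8); bot.move_ptp([*p,240],DN(yaw)); cm,im=look("w7"); print(st(),proj(cm,[*p,100]),proj(cm,[*p,0]))
side=imaging.capture("side"); cv2.imwrite("pics/v7.png",np.hstack([im[100:400,120:520],cv2.resize(side[230:380,220:420],(400,300))]))
E
```

```text
(31.18, array([539.3, 249.8, 239.8]), 0.799, 0.0, array([ 0.5,  0.6, -0.4])) [317.4 222.8] [317.2 199. ]
```

View pics/v7.png

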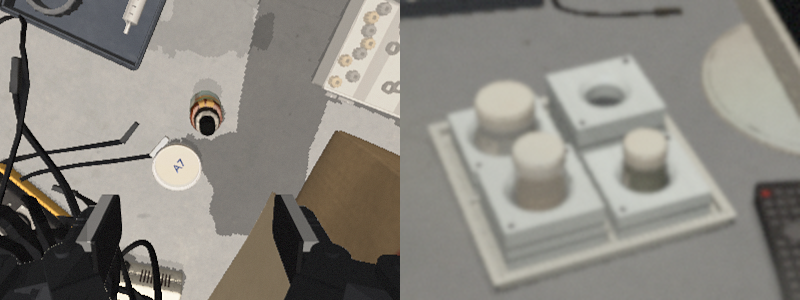

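The side view shows the three jars upright in their blocks. In the wrist crop the bulb's top is at (207,126), i.e. (327,226), so the bottle is about 8 mm to the side of the estimate.

```bash
python3 - <<'E'
from h import *
im=cv2.imread("pics/w7.png"); cm=imaging.camera_model("wrist")
e=blob(im.max(2)<50,(327,226),12,60); p=onplane(cm,e[0],97); print(e,p)
hsv=cv2.cvtColor(im,cv2.COLOR_BGR2HSV); m=((hsv[...,0]<25)&(hsv[...,1]>80)); m[:180]=0;m[245:]=0;m[:,:295]=0;m[:,360:]=0
ys,xs=np.nonzero(m); print("amber",xs.min(),xs.max(),ys.min(),ys.max())
for z in(0,65,102): print(z,proj(cm,[p[0],p[1],z]))
cv2.imwrite("pics/w7c.png",cv2.resize(im[165:255,280:370],None,fx=6,fy=6))
E
```

```text
((326.9449157714844, 225.1597137451172), (14.777425765991211, 19.454328536987305), 175.39601135253906) [538.3 259.7  97. ]
amber 310 342 195 228
0 [324.5 201.6]
65 [326.  215.9]
102 [327.1 226.8]
```

View pics/w7c.png

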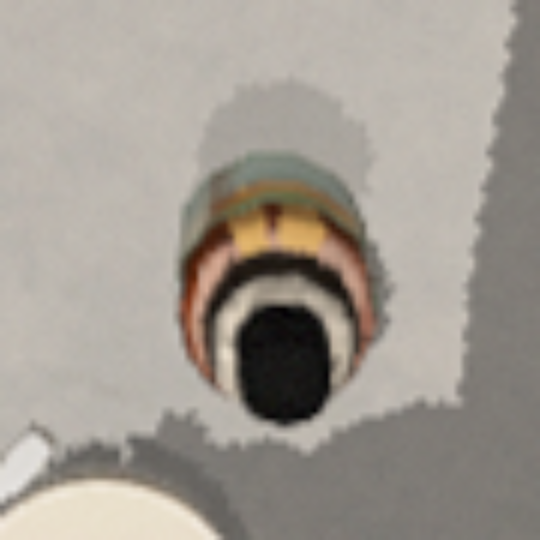

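The bulb centroid (327,225) and the body outline agree on the bottle at (538,260). Now pick and place it.

```bash
python3 - <<'E'
from h import *
p=np.array([538.3,259.7]); yaw=np.arctan2(p[1],p[0])+np.pi
pick(p,yaw,43,.65,up=250)
x,y,h,dep=B["drop"]; b=np.arctan2(y,x)
r=np.array([x,y])*(1+30/np.hypot(x,y))
ok=place("drop",43.5,release=.52)
print(ok)
look("w8")
E
```

```text
gripped (33.1, array([539.2, 259.9,  44.5]), 0.351, 49.522743669804186, array([-0.3,  0.5,  5.6]))
(34.08, array([537.5, 259.4, 248.6]), 0.352, 49.44473024457693, array([-0.7,  0.9, -1.8]))
drop hit True foot above bottom 1.0 (37.61, array([ 568.8, -190.8,   58.5]), 0.352, 50.11554643744603, array([-2.6,  0.9,  5.5])) [ 0.1  0.3 -0.1]
released (38.49, array([ 569.2, -191. ,  167.8]), 0.521, 0.0, array([ 0.3, -0. ,  0.1]))
True
```

```bash
python3 - <<'E'
from h import *
bot.movel([500,-100,280],max_speed=250); bot.dwell(.3)
s=imaging.capture("side");t=imaging.capture("top"); print(st())
cv2.imwrite("pics/fin.png",np.hstack([cv2.resize(s[220:400,210:450],(480,360)),cv2.resize(t[140:320,150:530][:,:160],(320,360))]))
E
```

```text
(39.73, array([ 500. , -100.3,  279.4]), 0.517, 0.0, array([-0.4, -0.4, -0.4]))
```

View pics/fin.png

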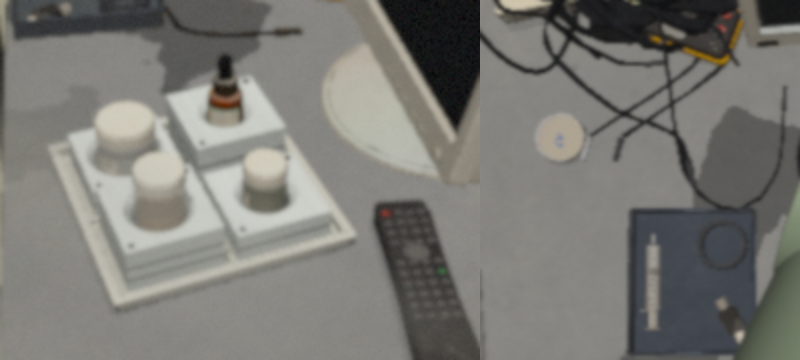

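View pics/w8.png

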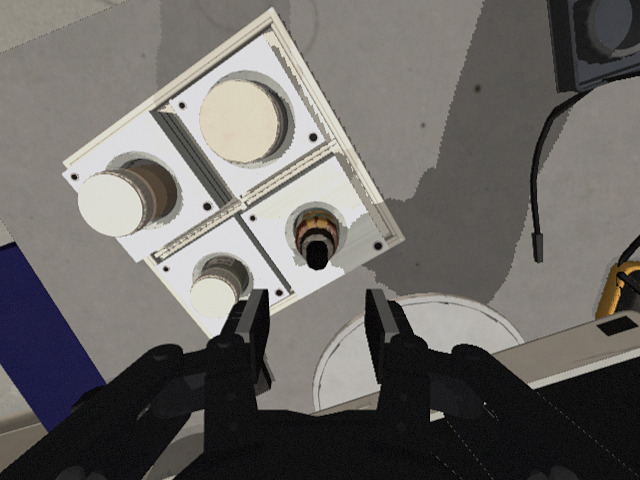

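All four vessels stand upright in their bores: lids at (243,121), (110,203) and (215,297), and the bulb at (317,255). The petri dish and remote are where they were. Handing in.

```bash
python3 -c "
from bench import bot
print(bot.sign_off())"
```

```text
the job is handed in; nothing more can be done
None
```

All four vessels are upright and fully down in their matching cold blocks, with the petri dish and remote control untouched; I handed the job in at about 40 s of robot time, and `sign_off` gave no verdict.

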